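# Start the slide warming plate

### The arm

A 6-joint arm with a two-finger parallel gripper is mounted at the origin on a cart in front of the work surface, level with it; the furniture and walls round the work are solid. World frame = base frame: x ahead of the robot, y to its left, z up, the work surface at z = 0. Lengths are in m, angles in rad, forces in N, time in s.
With the tool pointing down it reaches from about 0.35 to 0.975 m from the base axis. Payload 4.9 kg.
Tool frame: the origin (TCP) lies midway between the tips of the shut fingers; the grasp point (between the pads) lies 19 mm behind it (ctrl.tcp_to_grasp is the distance from the TCP to the grasp point, in m); z points along the fingers, y is the line along which they close (so a half turn about z gives the same grasp; the last joint's range is limited). The gripper opens to 85 mm and grips with 20 to 120 N. Pads are 22 mm wide; open, the fingers measure 114 mm over their backs; the gripper's body (76 mm by 85 mm) begins 54 mm behind the grasp point. The pads swing forward as they close: fully open they stand 13 mm farther back than shut.
Start: joints at [1.092, 0.053, 1.613, -0, 1.476, -0.119], TCP at [0.22, 0.585, 0.231] pointing down, gripper open.
Joint ranges: [-3.01, 3.01], [-1.01, 2.22], [0.06, 2.58], [-1.02, 4.17], [0.09, 2.62], [-3.14, 3.14]. Speed limits (rad/s): [2.57, 2.57, 3.14, 3.14, 3.14, 3.14].

### API

Orientations are given as a rotation vector (axis times angle).
In Python, from station import ctrl, eyes gives the robot as it stands (ctrl), with the cameras (eyes).
- The arm moves only by the tool tcp_steps, called after "Call:" by a JSON object that holds its "api" and its "payload", one argument or row to a line. Schema: {"type":"object","properties":{"moves":{"type":"array","items":{"type":"array","prefixItems":[{"type":"number"},{"type":"array","items":{"type":"number"},"minItems":3,"maxItems":3},{"type":"array","items":{"type":"number"},"minItems":3,"maxItems":3}],"minItems":3,"maxItems":3},"minItems":1,"maxItems":20},"clamp_n":{"type":"number"},"only":{"type":"string"},"quiet":{"type":"boolean"},"lines":{"type":"string"}},"required":["moves"],"additionalProperties":false}. moves is a list of rows, 1 to 20 of them, each written [opening, [dx, dy, dz], [rx, ry, rz]]: the finger opening in m, then dx, dy, dz in fractions of the full range, 1 being 0.6 m, then a rotation vector rx, ry, rz in a scale on which 1.0 is 2 pi rad; each row is the pose to reach, as a shift and turn from the pose commanded when the call began, along the tool's axes at that moment; what a row does not reach only later rows make up. A row lasts 1/12 s, in which the tool goes at most 0.0417 m and 0.125 rad, less where a joint would pass 70% of its speed; a pose out of reach is approached as far as the arm can. The fingers move at their own pace and stop on an object; clamp_n is the grip in N (left out, the last holds). Time passes only in rows, so rows that do not move let the fingers close. The tool returns the time, the measured TCP pose, the force, the opening and the grip force at its end. only (a regular expression) keeps the lines of the reply that match it, lines (a string "A,B") keeps lines A to B, and quiet returns only ok. A shift or turn number past 1, either way, is cut back to 1. Input that does not fit is refused with a message, and nothing moves.
- ctrl.get_obs(): the state, without advancing time (a new reading comes with each control period).
- eyes.get_image(name): name is "side" or "top" or "wrist"; returns the picture (480x640x3 uint8, red, green, blue); there is no depth.
- eyes.camera_params(name): a dict with "fx", "fy", "cx", "cy" (pixels), "T" (4x4, takes a point from camera to world coordinates); the wrist camera has in their place "tool_from_camera" (4x4, takes a point from camera to tool coordinates, whose origin is the TCP and whose axes are the flange's). Camera axes: x right, y down, z forward; pixel columns grow to the right and rows downward; lengths in m; the calibration is good to about 2 mm. A picture is of the moment at which its call begins: read the wrist's pose just before it. camera_params takes no time and is no camera call.
- ctrl.finish_job(): hands the job in; it is judged then, once.
The state is a dict: "t": time; "q": joint angles; "dq": joint speeds; "effort": joint torques, N m; "tool_pos": TCP position; "tool_rot": TCP orientation; "contact_force": force on the tool from outside, world axes, zero at the start; "wrist_torque": the same for the moment, N m; "opening": finger opening in m; "grip_force": force on a finger pad.
Only numpy, scipy, OpenCV 4.12 (cv2) and the standard library are available. Lean on these libraries where they do the work, as an engineer would, in place of code of your own. Each camera call takes 0.05 s, during which the arm holds its last target. There are 200 camera calls.

### The job

Start the slide warming plate with the closed fingertips: first tip the big rocker switch fully over by pressing down its raised far half, then push the plain round key fully in so that it stays in, and last press the long bar key right down and let it spring back up. Do not press the mushroom-headed stop key, and leave the four things standing on and beside the plate where they are: nothing is picked up.

Things in the scene. Friction and masses are not known exactly. Their poses are not given: they have to be found in the camera images.
- warmer: Slide warming plate: low white box fixed to the bench, 195 (x) x 290 (y) x 40 mm. +x points away from the robot (yaw up to 0.3), z up. Origin at bench height under the middle of the row of controls; box from x -45 to +150 mm. Front: a row along y, 68 mm apart, of four white plates (80 x 62 mm, tops 44 mm up), each with one grey control; their order varies. Rear: bare aluminium plate, 40 mm up.
- rocker (a joint): Rocker switch angle, rad: 0 to 0.04 at the start (off, far half raised), 0.32 = fully over (on, far half level, near half raised). It turns about a level axis along the warmer's y and stays where it is left; moving it takes about 2 to 6 N on the far half.
- rocker_press (a point): Point on the upper face of the rocker's far half, 17 mm from the crease. The rocker is a grey shallow V, two halves each 28 mm long (x) and 34 mm wide. Off: this point is 60 mm above the bench, the far end 64 mm. On: the far half is level, 55 mm above the bench. The point turns with the rocker.
- round_key (a joint): Round key travel, m: about 0 = out, 0.008 = fully in. No spring: it stays where it is left; moving it takes about 3 N.
- round_key_top (a point): Centre of the top of the plain round key, a grey cylinder of 26 mm diameter in a flat steel ring; 58 mm above the bench when out, 50 mm when in. z up.
- bar_key (a joint): Bar key travel, m: 0 = up, 0.006 = right down. A spring returns it: 0.7 N at the top, 5 N right down.
- bar_key_top (a point): Centre of the top of the bar key, a grey oblong 44 mm (warmer's x) x 14 mm; 56 mm above the bench when up, 50 mm right down. z up.
- stop_key (a joint): Stop key travel, m: 0 = up (as it must stay), 0.005 = pressed; sprung.
- stop_key_top (a point): Centre of the top of the mushroom-headed stop key: grey head of 38 mm diameter on a thinner stem, 66 mm above the bench. Not to be pressed.
- slide_carton: Small open white carton of slides, 70 x 88 x 24 mm, loose on the aluminium plate. Origin: centre of its underside.
- dish: Round clear petri dish, 61 mm diameter, 14 mm high, loose on the aluminium plate. Origin: centre of its underside.
- cup: Specimen cup with a lid, 39 mm diameter, 48 mm high, loose on the bench to the left of the warmer (its +y side). Origin: centre of its underside.
- block: Tissue cassette, 28 x 41 x 12 mm, loose on the bench to the right of the warmer (its -y side). Origin: centre of its underside.

How it is judged:
By the outcome, as a careful person would: the job done as asked, in the order asked, and still so for the second after the job is handed in, with the robot touching nothing.
It also fails if it takes over 38 s, if anything falls off the work surface, if the arm or the gripper's body presses on something with over 40 N, if the wrist force passes 120 N, or if a joint passes its speed limit or range.

## Working session

There is one attempt and no reset: what is moved stays moved. The work goes in short steps, Python scripts to look and compute and a tool call to move; the robot and the scene stay as the last step left them, time stands still between calls to the robot, and variables do not carry over. Pictures are saved under pics/ and viewed, at most 10 in all, crops included, and the job is handed in when it is done.

```bash
ls; mkdir -p pics; python3 - <<'E'
from station import ctrl, eyes
import cv2,numpy as np
np.set_printoptions(precision=4,suppress=True)
for n in ("top","side"):
    cv2.imwrite(f"pics/{n}0.png",eyes.get_image(n)[:,:,::-1]); p=eyes.camera_params(n); print(n,p)
o=ctrl.get_obs();print(o["t"],o["tool_pos"],o["tool_rot"])
E
```

```text
pics
station.py
top {'fx': 560.7261839202394, 'fy': 560.7261839202394, 'cx': 313.53453901284, 'cy': 241.09040003075356, 'T': array([[ 0.0007, -0.9864,  0.1645,  0.3969],
       [-0.9999,  0.0013,  0.0119, -0.0662],
       [-0.0119, -0.1645, -0.9863,  1.0779],
       [ 0.    ,  0.    ,  0.    ,  1.    ]])}
side {'fx': 443.21313802294645, 'fy': 443.21313802294645, 'cx': 322.0225696637726, 'cy': 230.2638462848974, 'T': array([[ 0.9321, -0.2304,  0.2794,  0.3284],
       [-0.3619, -0.5644,  0.7419, -0.7452],
       [-0.0132, -0.7927, -0.6095,  0.6223],
       [ 0.    ,  0.    ,  0.    ,  1.    ]])}
0.1 [0.2198 0.5845 0.2302] [-0.5621 -3.0903  0.0028]
```

View pics/top0.png

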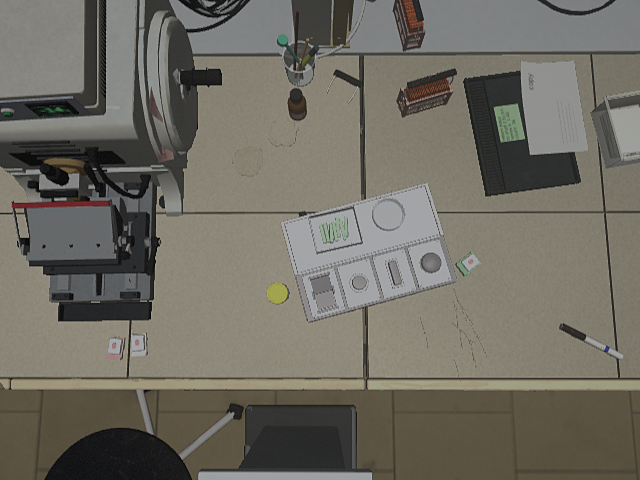

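View pics/side0.png

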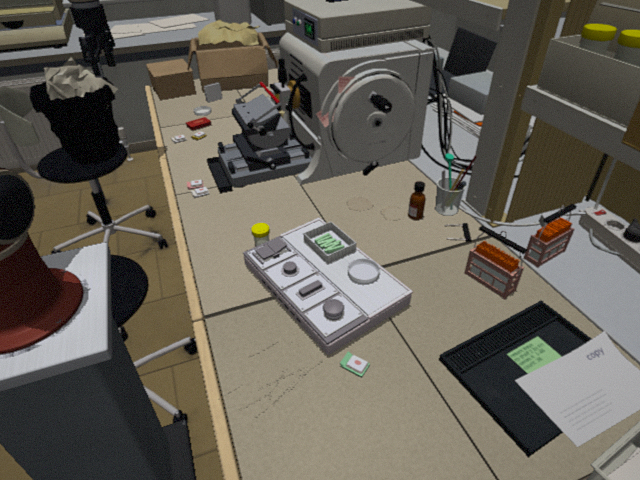

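Top view: from left to right the rocker is at about (322,292), the round key at (359,283), the bar key at (395,272) and the stop key at (431,262). The cup is at (277,293) and the cassette at (468,264). I'll segment the controls next.

```bash
cat > h.py <<'E'
import numpy as np
from station import ctrl, eyes
def ray(n,u,v,z):
    p=eyes.camera_params(n);T=p["T"]
    d=T[:3,:3]@np.array([(u-p["cx"])/p["fx"],(v-p["cy"])/p["fy"],1]);o=T[:3,3]
    return o+d*(z-o[2])/d[2]
E
python3 - <<'E'
import cv2,numpy as np
from h import *
np.set_printoptions(precision=4,suppress=True)
im=cv2.imread("pics/top0.png");g=cv2.cvtColor(im,cv2.COLOR_BGR2GRAY)
def blobs(n,g,x0,y0,x1,y1,lo,hi):
    m=np.zeros_like(g);m[y0:y1,x0:x1]=cv2.inRange(g,lo,hi)[y0:y1,x0:x1]
    k,l,s,c=cv2.connectedComponentsWithStats(m)
    for i in range(1,k):
        if 60<s[i,4]<1500: print(n,s[i],c[i],np.median(im[l==i],axis=0) if n=="top" else "",ray(n,*c[i],.056))
blobs("top",g,285,230,460,322,40,150)
s=cv2.cvtColor(cv2.imread("pics/side0.png"),cv2.COLOR_BGR2GRAY)
blobs("side",s,240,215,415,355,40,135)
a=cv2.resize(im[225:325,275:465],None,fx=4,fy=4,interpolation=cv2.INTER_CUBIC)[:,:760]
cv2.imwrite("pics/topc.png",a)
b=cv2.resize(cv2.imread("pics/side0.png")[215:355,235:415],None,fx=4,fy=4,interpolation=cv2.INTER_CUBIC)
cv2.imwrite("pics/sidec.png",b)
E
```

```text
top [311 230  52  25 211] [336.891  244.7346] [121. 120. 119.] [ 0.5604 -0.097   0.056 ]
top [320 230  19  14  97] [328.3608 237.268 ] [113. 126. 116.] [ 0.5744 -0.0813  0.056 ]
top [419 252  23  22 382] [430.1832 262.4764] [110. 110. 112.] [ 0.5273 -0.2676  0.056 ]
top [388 257  15  31 258] [394.7752 272.3372] [128. 127. 130.] [ 0.5092 -0.2024  0.056 ]
top [308 271  31  43 779] [322.9243 292.1656] [120. 120. 122.] [ 0.4731 -0.0711  0.056 ]
top [349 273  20  18 215] [358.3209 281.7488] [133. 133. 135.] [ 0.492  -0.1356  0.056 ]
side [303 215  54  50 956] [329.34   242.9027]  [ 0.5866 -0.1005  0.056 ]
side [381 256  34  13 157] [398.3312 262.1656]  [ 0.6868 -0.2041  0.056 ]
side [283 262  15  14 145] [289.6483 268.0138]  [ 0.489  -0.1418  0.056 ]
side [348 272  32  13 126] [362.2778 279.7937]  [ 0.6024 -0.222   0.056 ]
side [298 281  25  17 200] [309.895 288.445]  [ 0.506 -0.207  0.056]
```

View pics/topc.png

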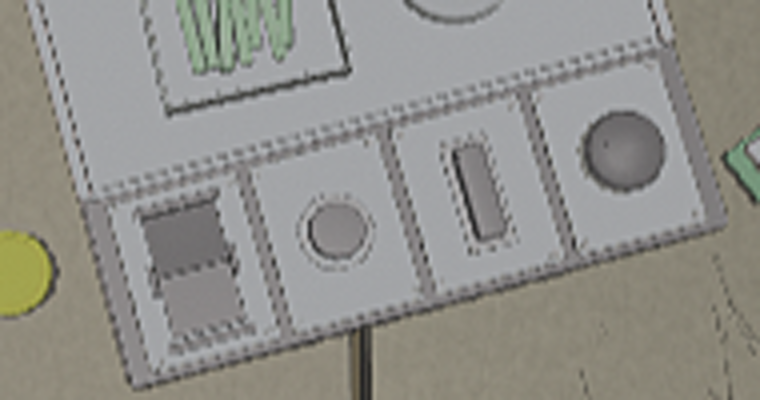

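View pics/sidec.png

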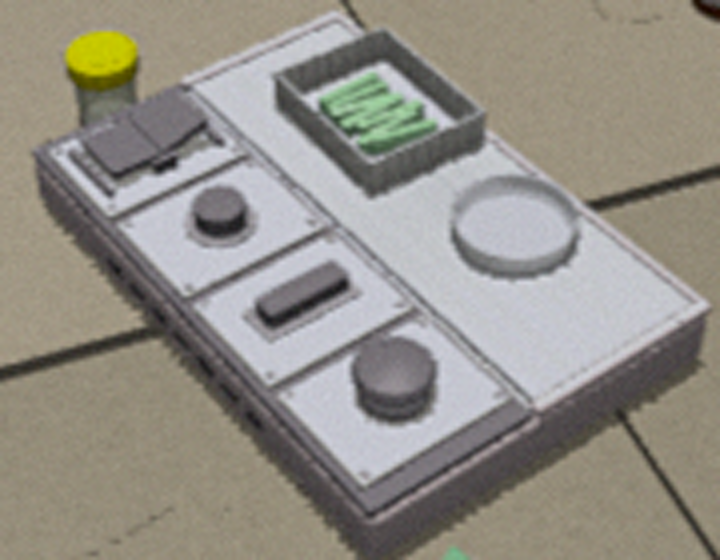

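The crops show the controls in the same order. Top crop: rocker far half corners about (143,215), (218,198), (235,257), (155,273), round key (337,229), bar (484,190), stop (624,148). Side crop: round key top about (220,205), bar (303,285), stop (393,362).

```bash
python3 - <<'E'
from h import *
from scipy.spatial.transform import Rotation as R
np.set_printoptions(precision=4,suppress=True)
f=lambda n,c,z: ray(n,*((np.array(c)+.5)/4-.5+np.array([275,225] if n=="top" else [235,215])),z)
for nm,z,a,b in (("round",.058,(337,229),(220,203)),("bar",.056,(484,190),(303,284)),("stop",.066,(624,148),(393,362))):
    print(nm,f("top",a,z),f("side",b,z))
for c,z in (((143,215),.064),((218,198),.064),((235,257),.055),((155,273),.055)): print("rk",f("top",c,z))
for c,z in (((160,93),.064),((208,130),.064),((133,118),.055),((160,155),.055)): print("rks",f("side",c,z))
o=ctrl.get_obs();M=R.from_rotvec(o["tool_rot"]).as_matrix();print(M)
for c in ((82,200),(668,45),(137,388),(724,222)): print("top corner",f("top",c,.04))
E
```

```text
round [ 0.4916 -0.1365  0.058 ] [ 0.4907 -0.1369  0.058 ]
bar [ 0.5096 -0.204   0.056 ] [ 0.5093 -0.2006  0.056 ]
stop [ 0.5276 -0.2665  0.066 ] [ 0.5254 -0.2681  0.066 ]
rk [ 0.4974 -0.0483  0.064 ]
rk [ 0.5052 -0.0823  0.064 ]
rk [ 0.4791 -0.0901  0.055 ]
rk [ 0.4718 -0.0537  0.055 ]
rks [ 0.4863 -0.0528  0.064 ]
rks [ 0.5   -0.09   0.064]
rks [ 0.4704 -0.0561  0.055 ]
rks [ 0.4749 -0.089   0.055 ]
[[-0.936   0.3521 -0.0009]
 [ 0.3521  0.936  -0.0016]
 [ 0.0002 -0.0018 -1.    ]]
top corner [ 0.5068 -0.0195  0.04  ]
top corner [ 0.5796 -0.2938  0.04  ]
top corner [ 0.4203 -0.0453  0.04  ]
top corner [ 0.4964 -0.3166  0.04  ]
```

```bash
cat >> h.py <<'E'
from scipy.spatial.transform import Rotation as R
np.set_printoptions(precision=4,suppress=True)
P=dict(rocker=(.4912,-.0675),round=(.4912,-.1367),bar=(.5092,-.2023))
def go(*pts):
    "tool-axis shift to world points, and turn to line tool x with -warmer x (yaw .265)"
    o=ctrl.get_obs();Rt=R.from_rotvec(o["tool_rot"])
    c,s=np.cos(.265),np.sin(.265)
    G=R.from_matrix(np.array([[-c,-s,0],[-s,c,0],[0,0,-1]]).T)
    print("turn",(Rt.inv()*G).as_rotvec(),o["t"],o["contact_force"])
    for p in pts: print(p,Rt.inv().apply(np.array(p)-o["tool_pos"]))
E
python3 -c "
from h import *
go((.22,.30,.25),(.40,-.067,.2),(*P['rocker'],.12))"
```

```text
turn [-0.0017 -0.0008 -0.6248] 0.1 [ 0.2705 -0.9701  1.0313]
(0.22, 0.3, 0.25) [-0.1004 -0.2662 -0.0193]
(0.4, -0.067, 0.2) [-0.3981 -0.5462  0.0311]
(0.4912, -0.0675, 0.12) [-0.4836 -0.5144  0.111 ]
```

Units first: shifts go in shares of 0.6 m and turns go in shares of 2 pi rad. So -0.266 m / 0.6 = -0.4433, -0.1 m / 0.6 = -0.1667.

Call:
{"api": "tcp_steps", "payload": {
  "moves": [
    [0, [-0.1667, -0.4433, -0.0333], [0, 0, 0]],
    [0, [-0.1667, -0.4433, -0.0333], [0, 0, 0]],
    [0, [-0.1667, -0.4433, -0.0333], [0, 0, 0]],
    [0, [-0.1667, -0.4433, -0.0333], [0, 0, 0]],
    [0, [-0.1667, -0.4433, -0.0333], [0, 0, 0]],
    [0, [-0.1667, -0.4433, -0.0333], [0, 0, 0]],
    [0, [-0.1667, -0.4433, -0.0333], [0, 0, 0]],
    [0, [-0.1667, -0.4433, -0.0333], [0, 0, 0]],
    [0, [-0.1667, -0.4433, -0.0333], [0, 0, 0]],
    [0, [-0.1667, -0.4433, -0.0333], [0, 0, 0]]
  ],
  "clamp_n": 20
}}

```text
t: 0.93
tool_pos: [0.22, 0.3009, 0.2512]
tool_rot: [-0.563, -3.091, -0.001]
contact_force: [0.2, -0.1, -0.4]
opening: -0.0001
grip_force: 0.0
```

Call:
{"api": "tcp_steps", "payload": {
  "moves": [
    [0, [-0.4967, -0.4667, 0.0833], [0, 0, -0.0995]],
    [0, [-0.4967, -0.4667, 0.0833], [0, 0, -0.0995]],
    [0, [-0.4967, -0.4667, 0.0833], [0, 0, -0.0995]],
    [0, [-0.4967, -0.4667, 0.0833], [0, 0, -0.0995]],
    [0, [-0.4967, -0.4667, 0.0833], [0, 0, -0.0995]],
    [0, [-0.4967, -0.4667, 0.0833], [0, 0, -0.0995]],
    [0, [-0.4967, -0.4667, 0.0833], [0, 0, -0.0995]],
    [0, [-0.4967, -0.4667, 0.0833], [0, 0, -0.0995]],
    [0, [-0.4967, -0.4667, 0.0833], [0, 0, -0.0995]],
    [0, [-0.4967, -0.4667, 0.0833], [0, 0, -0.0995]],
    [0, [-0.4967, -0.4667, 0.0833], [0, 0, -0.0995]],
    [0, [-0.4967, -0.4667, 0.0833], [0, 0, -0.0995]],
    [0, [-0.4967, -0.4667, 0.0833], [0, 0, -0.0995]],
    [0, [-0.4967, -0.4667, 0.0833], [0, 0, -0.0995]]
  ]
}}

```text
t: 2.1
tool_pos: [0.4007, -0.0662, 0.2002]
tool_rot: [0.414, -3.111, -0.003]
contact_force: [0.1, 1.2, -0.1]
opening: -0.0002
grip_force: 0.0
```

```bash
python3 -c "
from h import *
go((*P['rocker'],.12),(*P['rocker'],.08))"
```

```text
turn [ 0.0025 -0.0027 -0.0005] 2.1 [ 0.1412  1.1922 -0.1067]
(0.4912, -0.0675, 0.12) [-0.0872 -0.0251  0.0799]
(0.4912, -0.0675, 0.08) [-0.0873 -0.0252  0.1199]
```

Call:
{"api": "tcp_steps", "payload": {
  "moves": [
    [0, [-0.145, -0.0417, 0.1333], [0, 0, 0]],
    [0, [-0.145, -0.0417, 0.1333], [0, 0, 0]],
    [0, [-0.145, -0.0417, 0.1333], [0, 0, 0]],
    [0, [-0.145, -0.0417, 0.1667], [0, 0, 0]],
    [0, [-0.145, -0.0417, 0.1667], [0, 0, 0]]
  ]
}}

```text
t: 2.52
tool_pos: [0.4883, -0.0645, 0.0958]
tool_rot: [0.42, -3.103, -0.008]
contact_force: [-1.7, 0.9, -0.8]
opening: 0.0004
grip_force: 0.0
```

```bash
python3 - <<'E'
from h import *
import cv2
cv2.imwrite("pics/w1.png",eyes.get_image("wrist")[:,:,::-1])
p=eyes.camera_params("wrist");print(p)
o=ctrl.get_obs();T=np.eye(4);T[:3,:3]=R.from_rotvec(o["tool_rot"]).as_matrix();T[:3,3]=o["tool_pos"]
C=np.linalg.inv(T@p["tool_from_camera"]) if "tool_from_camera" in p else None
for n,z in (("rocker",.06),("round",.058),("bar",.056)):
    q=C@np.array([*P[n],z,1]);print(n,p["fx"]*q[0]/q[2]+p["cx"],p["fy"]*q[1]/q[2]+p["cy"])
E
```

```text
{'fx': 375.2154941156228, 'fy': 375.2154941156228, 'cx': 318.3027032941082, 'cy': 238.83842106117686, 'tool_from_camera': array([[ 0.0001, -0.9645, -0.2641,  0.066 ],
       [ 1.    , -0.0001,  0.0007, -0.    ],
       [-0.0007, -0.2641,  0.9645, -0.1427],
       [ 0.    ,  0.    ,  0.    ,  1.    ]])}
rocker 312.2049748793626 273.00732255705475
round 179.89319161313048 237.58133461994933
bar 47.40853789832255 236.66302329034926
```

View pics/w1.png

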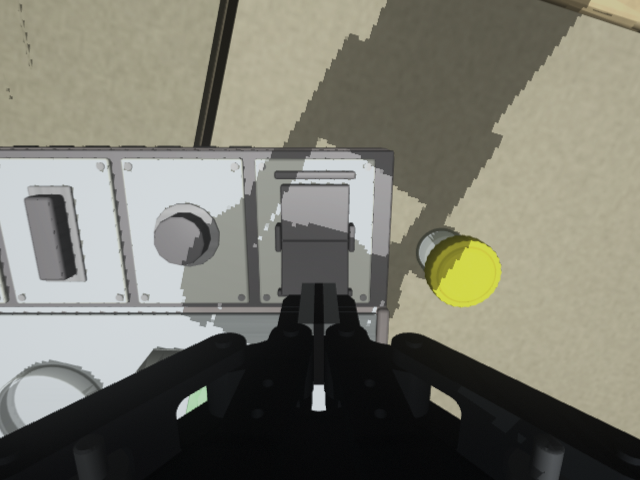

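The wrist view shows the shut tips (about (318,290)) hanging over the rocker's far half, with the crease at row 240. The round key at (180,238) and the bar key at (46,236) are where I predicted them, so the positions agree.

Call:
{"api": "tcp_steps", "payload": {
  "moves": [
    [0, [0, 0, 0], [0, 0, 0]],
    [0, [0, 0, 0], [0, 0, 0]]
  ]
}}

```text
t: 2.73
tool_pos: [0.4916, -0.067, 0.1034]
tool_rot: [-0.417, 3.111, -0.002]
contact_force: [-0.1, -0.1, 0.1]
opening: -0.0002
grip_force: 0.0
```

```bash
python3 -c "
from h import *
go((*P['rocker'],.065),(*P['rocker'],.055))"
```

```text
turn [-0.0016  0.0028  0.0014] 2.7333 [-0.141  -0.147   0.0805]
(0.4912, -0.0675, 0.065) [ 0.0007 -0.0003  0.0384]
(0.4912, -0.0675, 0.055) [ 0.0007 -0.0003  0.0484]
```

Converted, 0.049 m / 0.6 = 0.0817, 0.048 m / 0.6 = 0.08.

Call:
{"api": "tcp_steps", "payload": {
  "moves": [
    [0, [0, 0, 0.0333], [0, 0, 0]],
    [0, [0, 0, 0.0567], [0, 0, 0]],
    [0, [0, 0, 0.0617], [0, 0, 0]],
    [0, [0, 0, 0.065], [0, 0, 0]],
    [0, [0, 0, 0.0683], [0, 0, 0]],
    [0, [0, 0, 0.0717], [0, 0, 0]],
    [0, [0, 0, 0.075], [0, 0, 0]],
    [0, [0, 0, 0.0783], [0, 0, 0]],
    [0, [0, 0, 0.08], [0, 0, 0]],
    [0, [0, 0, 0.0817], [0, 0, 0]],
    [0, [0, 0, 0.0817], [0, 0, 0]],
    [0, [0, 0, 0.0817], [0, 0, 0]]
  ]
}}

```text
t: 3.73
tool_pos: [0.4924, -0.0679, 0.0546]
tool_rot: [-0.415, 3.112, -0.002]
contact_force: [-1.9, 2.2, 11.3]
opening: 0.0001
grip_force: 5.6
```

Converted, 0.001 m / 0.6 = 0.0017, 0.0005 m / 0.6 = 0.0008.

Call:
{"api": "tcp_steps", "payload": {
  "moves": [
    [0, [0, 0, 0.0008], [0, 0, 0]],
    [0, [0, 0, 0.0017], [0, 0, 0]],
    [0, [0, 0, 0.0017], [0, 0, 0]]
  ]
}}

```text
t: 3.98
tool_pos: [0.4924, -0.068, 0.0545]
tool_rot: [-0.415, 3.112, -0.001]
contact_force: [-4.5, 3.2, 17.6]
opening: 0.0002
grip_force: 8.5
```

Call:
{"api": "tcp_steps", "payload": {
  "moves": [
    [0, [0, 0, -0.0167], [0, 0, 0]],
    [0, [0, 0, -0.0417], [0, 0, 0]],
    [0, [0, 0, -0.0417], [0, 0, 0]],
    [0, [0, 0, -0.0417], [0, 0, 0]]
  ]
}}

```text
t: 4.32
tool_pos: [0.4911, -0.0678, 0.0767]
tool_rot: [-0.415, 3.113, -0.001]
contact_force: [0.4, 0.4, 0.2]
opening: -0.0
grip_force: 0.0
```

```bash
python3 -c "
from h import *
import cv2
go((*P['round'],.08),(*P['round'],.062),(*P['round'],.05))
cv2.imwrite('pics/w2.png',eyes.get_image('wrist')[:,:,::-1])"
```

```text
turn [-0.001   0.0008  0.0002] 4.3167 [0.4081 0.3823 0.1826]
(0.4912, -0.1367, 0.08) [ 0.018  -0.0665 -0.0033]
(0.4912, -0.1367, 0.062) [ 0.018  -0.0665  0.0147]
(0.4912, -0.1367, 0.05) [ 0.018  -0.0665  0.0267]
```

View pics/w2.png

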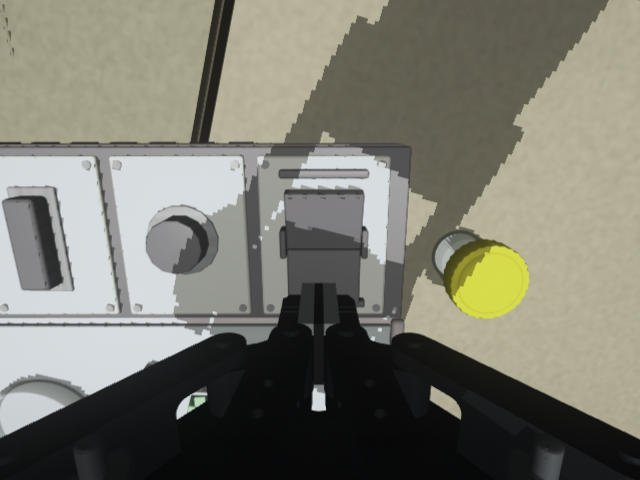

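The near half (rows 190–245) now shows its raised front edge, and the stop was stiff at 54.5 mm, so the rocker is fully over. Next is the round key.

Converted, -0.0665 m / 0.6 = -0.1108, -0.035 m / 0.6 = -0.0583.

Call:
{"api": "tcp_steps", "payload": {
  "moves": [
    [0, [0.0167, -0.0583, -0.0083], [0, 0, 0]],
    [0, [0.03, -0.1108, -0.0083], [0, 0, 0]],
    [0, [0.03, -0.1108, -0.005], [0, 0, 0]],
    [0, [0.03, -0.1108, 0.0083], [0, 0, 0]],
    [0, [0.03, -0.1108, 0.0233], [0, 0, 0]],
    [0, [0.03, -0.1108, 0.0283], [0, 0, 0]],
    [0, [0.03, -0.1108, 0.0317], [0, 0, 0]],
    [0, [0.03, -0.1108, 0.035], [0, 0, 0]],
    [0, [0.03, -0.1108, 0.0383], [0, 0, 0]],
    [0, [0.03, -0.1108, 0.0417], [0, 0, 0]],
    [0, [0.03, -0.1108, 0.0433], [0, 0, 0]],
    [0, [0.03, -0.1108, 0.045], [0, 0, 0]],
    [0, [0.03, -0.1108, 0.0467], [0, 0, 0]],
    [0, [0.03, -0.1108, 0.0467], [0, 0, 0]],
    [0, [0.03, -0.1108, 0.0467], [0, 0, 0]]
  ]
}}

```text
t: 5.62
tool_pos: [0.4911, -0.136, 0.0499]
tool_rot: [0.416, -3.114, -0.002]
contact_force: [-5.2, 4.8, 12.5]
opening: -0.0
grip_force: 6.1
```

Converted, 0.0015 m / 0.6 = 0.0025, 0.001 m / 0.6 = 0.0017.

Call:
{"api": "tcp_steps", "payload": {
  "moves": [
    [0, [0, 0, 0.0017], [0, 0, 0]],
    [0, [0, 0, 0.0025], [0, 0, 0]],
    [0, [0, 0, 0.0025], [0, 0, 0]]
  ]
}}

```text
t: 5.87
tool_pos: [0.4912, -0.136, 0.0499]
tool_rot: [0.416, -3.113, -0.003]
contact_force: [-10.4, 6.4, 21.5]
opening: 0.0002
grip_force: 10.5
```

Call:
{"api": "tcp_steps", "payload": {
  "moves": [
    [0, [0, 0, -0.0167], [0, 0, 0]],
    [0, [0, 0, -0.0417], [0, 0, 0]],
    [0, [0, 0, -0.0417], [0, 0, 0]],
    [0, [0, 0, -0.0417], [0, 0, 0]]
  ]
}}

```text
t: 6.2
tool_pos: [0.4919, -0.1369, 0.0727]
tool_rot: [-0.415, 3.111, -0.003]
contact_force: [0.6, 0.9, 0.3]
opening: 0.0001
grip_force: 0.0
```

```bash
python3 -c "
from h import *
go((*P['bar'],.08),(*P['bar'],.062),(*P['bar'],.05))"
```

```text
turn [-0.0021  0.0025  0.0002] 6.2 [0.6331 0.8693 0.2993]
(0.5092, -0.2023, 0.08) [ 0.0004 -0.0677 -0.0072]
(0.5092, -0.2023, 0.062) [ 0.0005 -0.0676  0.0108]
(0.5092, -0.2023, 0.05) [ 0.0005 -0.0676  0.0228]
```

Round key is hard against its stop at 49.9 mm. Now the bar key.

Converted, -0.0675 m / 0.6 = -0.1125, -0.035 m / 0.6 = -0.0583.

Call:
{"api": "tcp_steps", "payload": {
  "moves": [
    [0, [0, -0.0583, -0.0117], [0, 0, 0]],
    [0, [0, -0.1125, -0.0117], [0, 0, 0]],
    [0, [0, -0.1125, -0.0117], [0, 0, 0]],
    [0, [0, -0.1125, 0.0033], [0, 0, 0]],
    [0, [0, -0.1125, 0.0183], [0, 0, 0]],
    [0, [0, -0.1125, 0.0233], [0, 0, 0]],
    [0, [0, -0.1125, 0.0267], [0, 0, 0]],
    [0, [0, -0.1125, 0.03], [0, 0, 0]],
    [0, [0, -0.1125, 0.0333], [0, 0, 0]],
    [0, [0, -0.1125, 0.0367], [0, 0, 0]],
    [0, [0, -0.1125, 0.0383], [0, 0, 0]],
    [0, [0, -0.1125, 0.04], [0, 0, 0]],
    [0, [0, -0.1125, 0.0408], [0, 0, 0]],
    [0, [0, -0.1125, 0.0408], [0, 0, 0]],
    [0, [0, -0.1125, 0.0408], [0, 0, 0]]
  ]
}}

```text
t: 7.45
tool_pos: [0.5085, -0.201, 0.0496]
tool_rot: [0.416, -3.113, -0.002]
contact_force: [-9.3, 5.9, 16.8]
opening: 0.0
grip_force: 8.2
```

Converted, -0.13 m / 0.6 = -0.2167, -0.12 m / 0.6 = -0.2.

Call:
{"api": "tcp_steps", "payload": {
  "moves": [
    [0, [0, 0, -0.0083], [0, 0, 0]],
    [0, [0, 0, -0.0333], [0, 0, 0]],
    [0, [0, 0, -0.1], [0, 0, 0]],
    [0, [0, 0, -0.1667], [0, 0, 0]],
    [0, [0.05, 0, -0.2], [0, 0, 0]],
    [0, [0.1667, 0, -0.2167], [0, 0, 0]],
    [0, [0.2, 0, -0.2167], [0, 0, 0]],
    [0, [0.2, 0, -0.2167], [0, 0, 0]],
    [0, [0.2, 0, -0.2167], [0, 0, 0]]
  ]
}}

```text
t: 8.2
tool_pos: [0.3917, -0.2337, 0.1777]
tool_rot: [-0.411, 3.113, -0.003]
contact_force: [-0.5, 0.6, -0.4]
opening: 0.0001
grip_force: 0.0
```

```bash
python3 - <<'E'
from h import *
import cv2
im=eyes.get_image('side')[:,:,::-1]
b=cv2.resize(im[205:375,225:425],None,fx=3.5,fy=3.5,interpolation=cv2.INTER_CUBIC)
cv2.imwrite('pics/s2.png',b)
cv2.imwrite('pics/w3.png',eyes.get_image('wrist')[:,:,::-1])
E
```

```text
(no output)
```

View pics/s2.png

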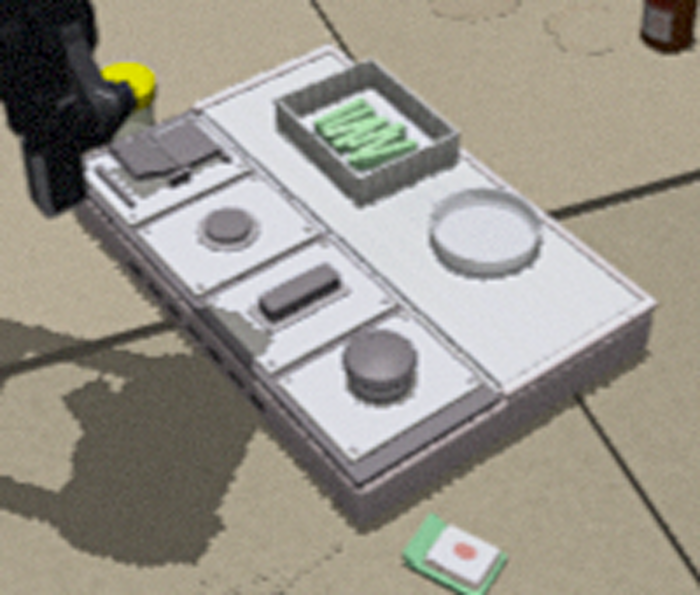

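View pics/w3.png

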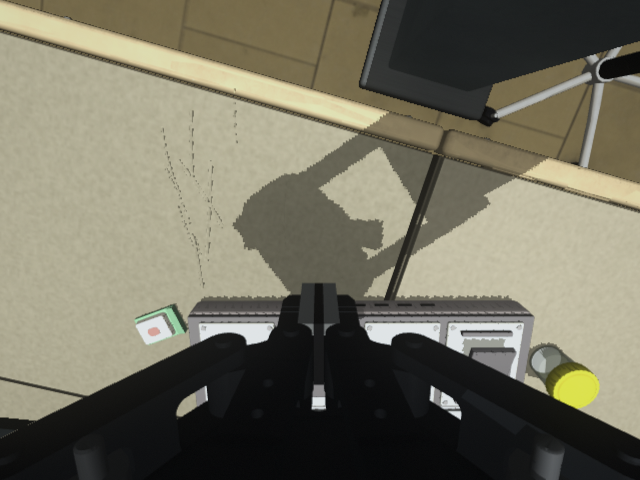

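The side view shows the rocker tipped over with its near half raised (about (150,160)), and the round key low in its ring (228,226). The bar key is back up (300,290), the stop key is up, and all four loose things are where they were.

Call:
{"api": "tcp_steps", "payload": {
  "moves": [
    [0, [0, 0, 0], [0, 0, 0]],
    [0, [0, 0, 0], [0, 0, 0]],
    [0, [0, 0, 0], [0, 0, 0]]
  ]
}}

```text
t: 8.55
tool_pos: [0.3935, -0.2327, 0.177]
tool_rot: [0.417, -3.113, -0.001]
contact_force: [0.4, -0.2, 0.4]
opening: 0.0003
grip_force: 0.0
```

```bash
python3 -c "
from station import ctrl, eyes
print(ctrl.finish_job())"
```

```text
the job is handed in; nothing more can be done
None
```

I tipped the rocker fully over, pushed the round key in so that it stays, and pressed the bar key right down and let it spring back, in that order; the stop key and the four loose things were left alone, and the job was handed in at about 8.6 s.

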